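# Preset the hand-span gauge and hold it at the mark

## Robot

A 6-joint arm with a two-finger parallel gripper is mounted at the origin on the work surface. World frame = base frame: x ahead of the robot, y to its left, z up, the work surface at z = 0. Lengths are in m, angles in rad, forces in N, time in s.
With the tool pointing down it reaches from about 0.35 to 0.775 m from the base axis. Payload 7.3 kg.
Tool frame: the origin (TCP) lies between the finger pads; the fingertips stand 8 mm ahead of it and the grasp point (between the pads) lies 11 mm behind it (robot.nose_length is the distance from the TCP to the fingertips, in m); z points along the fingers, y is the line along which they close (so a half turn about z gives the same grasp; the last joint's range is limited). The gripper opens to 92 mm and grips with 3 to 60 N. Pads are 19 mm wide; open, the fingers measure 130 mm over their backs; the gripper's body (75 mm by 190 mm) begins 47 mm behind the grasp point.
Start: joints at [1.119, 0.342, 1.524, -0, 1.275, -0.146], TCP at [0.158, 0.501, 0.235] pointing down, gripper open.
Joint ranges: [-2.53, 2.53], [-0.77, 2.02], [0.04, 2.7], [-1, 4.14], [0.28, 2.66], [-3.11, 3.11]. Speed limits (rad/s): [2.57, 2.57, 3.14, 3.14, 3.14, 3.14].

## Interface

Orientations are given as [roll, pitch, yaw] about the fixed x, y, z axes, in that order (R = Rz(yaw) Ry(pitch) Rx(roll)).
In Python, from cell import robot gives the robot as it stands. The module is installed in compiled form; this text tells all that it offers.
- The arm moves only by the shell command python3 -m jog 'ROWS' [FORCE]. ROWS is JSON, a list that holds one entry, the list of rows, each a list of 5 numbers: the gripper's target within -1 to 1 (fully open at 1, half-way at 0, shut at -1), then the shift along the tool's x, y, z in m, then the turn about the tool's z in rad. A call has 1 to 5 rows; each row is the pose to reach, as a shift and turn from the pose commanded when the call began, along the tool's axes at that moment; what a row does not reach only later rows make up. A row lasts 1/12 s, in which the tool goes at most 41.7 mm and 7.16 degrees, less where a joint would pass 70% of its speed; a pose out of reach is approached as far as the arm can. A call with a gripper value outside its range is refused whole. The fingers move at their own pace and stop on an object; FORCE is the grip in N (left out, the last holds). Time passes only in rows, so rows that repeat a pose let the fingers close. It gives the time, the measured TCP pose, the force, the opening and the grip force at its end, in the units of the state.
- robot.observe(): the state, without advancing time (a new reading comes with each control period).
- robot.read_camera(name): name is "scene" or "top"; returns the picture (420x560x3 uint8, red, green, blue); there is no depth.
- robot.camera_model(name): a dict with "camera_matrix" (3x3 intrinsics, pixels), "dist_coeffs" ([k1, k2, p1, p2, k3] as OpenCV has them; the pictures are not rectified), "position" and "attitude" of the camera in the world. Camera axes: x right, y down, z forward; pixel columns grow to the right and rows downward; lengths in m; the calibration is good to about 2 mm. A picture is of the moment at which its call begins. camera_model takes no time and is no camera call.
- robot.hand_in(): hands the job in; it is judged then, once.
The state is a dict: "time": time; "qpos": joint angles; "qvel": joint speeds; "joint_efforts": joint torques, N m; "tool_pos": TCP position; "tool_rot": TCP orientation; "contact_force": force on the tool from outside, world axes, zero at the start; "torque": the same for the moment, N m; "opening": finger opening in m; "grip_force": force on a finger pad.
Only numpy, scipy, OpenCV 4.12 (cv2) and the standard library are available. Lean on these libraries where they do the work, as an engineer would, in place of code of your own. Each camera call takes 0.05 s, during which the arm holds its last target. There are 200 camera calls.

## Task

Wake the hand-span gauge by pressing the round start button on its console fully down and letting it come up again. Then pinch the gauge's grip block so that its lock button is squeezed in, draw the telescoping boom out until its pointer stands at the 120 mm mark (the third long mark after zero), and finish while still holding it still there with the lock button squeezed: do not let go. Leave the other things on the desk where they are.

Things in the scene. Friction and masses are not known exactly. Their poses are not given: they have to be found in the camera images.
- gauge: Hand-span gauge fixed to the desk: white base plate 400 x 110 x 12 mm; along its rear half (x -200 to 0) an aluminium sleeve 34 mm wide, top at z = 62 mm, out of which a steel boom slides along +x. Origin: centre of the base's underside; x along the boom in the direction it extends, z up, y across (scale and lock button on the -y side).
- boom (a joint): Extension of the boom, m: 0 fully in, 0.16 at its end stop; the value is the scale reading, so 0.12 is the 120 mm mark. While the lock button is out a brake holds the boom fast (against some 15 N); with it pressed the boom slides along the gauge's +x against 1.5 N of friction and light damping, without a spring, and stays where it is left.
- boom_grip (a point): Point to pinch on the boom's upright grip block (30 mm long in x, top 22 mm above this point, which is 88 mm above the desk). Axes as the gauge. Across y: fixed face 20 mm to +y, lock button's face 26 mm to -y when out, 20 mm when pressed, so this is the middle of the squeezed grip (40 mm wide). Nearby: finger paddle 70 mm wide, 40 to 46 mm ahead (+x), top at z = 70 mm.
- lock_cap: Black lock button on the -y side of the boom's grip block: face 26 mm long (x) by 30 mm tall. Origin: centre of its outer face; axes as the gauge. It is pressed towards +y by pinching the grip block across y.
- lock (a joint): How far the lock button is pressed in, m: about 0 out (boom locked), 0.006 fully in. Spring about 5.5 N at rest, 8.5 N fully in; the boom is free once it is in by about half its travel. Grip with 12 N or more to hold it fully in.
- pointer (a point): Tip of the boom's pointer, just above the scale on the base plate; moves with the boom, axes as the gauge.
- mark120 (a point): The 120 mm mark of the scale on the base plate: the third long mark after the zero mark (short marks every 10 mm, long ones every 40 mm: 0, 40, 80, 120, 160, counted in the direction the boom extends). The pointer is at it when both have the same x in the gauge's axes.
- console: The gauge's readout console, a white box fixed to the desk, 130 (x) x 110 (y) x 40 mm, dark display on its far (+x) half; on its near half the big round start button and, 58 mm to the button's -y side, a small fixed knob (18 mm across, 8 mm tall). Origin: centre of its underside.
- start_top (a point): Centre of the top face of the round grey start button (32 mm across, in a 48 mm collar that is 12 mm tall on the console's top); 62 mm above the desk when up.
- start (a joint): How far the start button is pressed down, m: 0 up, 0.006 fully down. Spring 1.5 N at rest, 5 N fully down.
- mouse: Bystander, loose, leave alone: black computer mouse on the mouse pad, 100 x 58 x 33, origin under its centre (mm).
- glove_carton: Bystander, loose, leave alone: glove carton, 120 x 240 x 75, origin under its centre (mm).
- gel_bottle: Bystander, loose, leave alone: hand-gel bottle, 60 diameter, 160 tall, origin under its centre (mm).
- pen_cup: Bystander, loose, leave alone: pen cup with pens, 74 diameter, 150 tall with its pens, origin under its centre (mm).
- stapler: Bystander, loose, leave alone: stapler, 130 x 36 x 43, origin under its centre (mm).
- tape_roll: Bystander, loose, leave alone: roll of tape lying flat, 64 diameter, 25 tall, origin under its centre (mm).
- thermometer: Bystander, loose, leave alone: white clinical thermometer lying between gauge and console, 110 (135 with its steel tip) x 22 x 13, origin under its centre (mm).
Things that resemble listed ones, but are neither listed nor needed, are in the scene too. Leave any orange or purple look-alike of the console alone.

How it is judged:
By the outcome, as a careful person would: the job done as asked, in the order asked, and still so for the second after the job is handed in, while the arm keeps its last pose, push and grip.
It also fails if it takes over 48 s, if anything falls off the work surface, if the arm or the gripper's body presses on something with over 40 N, if the wrist force passes 120 N, or if a joint passes its speed limit or range.

## Working session

There is one attempt and no reset: what is moved stays moved. The work goes in short steps, Python scripts to look and compute and a shell command to move; the robot and the scene stay as the last step left them, time stands still between calls to the robot, and variables do not carry over. Pictures are saved under pics/ and viewed, at most 10 in all, crops included, and the job is handed in when it is done.

```bash
mkdir -p pics
cat > h.py <<'E'
import numpy as np, cv2
from cell import robot
from scipy.spatial.transform import Rotation as R
def cam(n):
    m=robot.camera_model(n); return m
def rot(a):
    a=np.array(a,float)
    return a if a.shape==(3,3) else (R.from_quat(a).as_matrix() if a.size==4 else R.from_euler('xyz',a).as_matrix())
def back(n,px,z):
    m=cam(n);K=np.array(m["camera_matrix"],float);d=np.array(m["dist_coeffs"],float)
    u=cv2.undistortPoints(np.array(px,float).reshape(-1,1,2),K,d).reshape(-1,2)
    r=np.c_[u,np.ones(len(u))]@rot(m["attitude"]).T; p=np.array(m["position"])
    return p+r*((z-p[2])/r[:,2])[:,None]
def proj(n,P):
    m=cam(n);Rm=rot(m["attitude"]);t=-Rm.T@np.array(m["position"])
    return cv2.projectPoints(np.array(P,float).reshape(-1,1,3),cv2.Rodrigues(Rm.T)[0],t,np.array(m["camera_matrix"],float),np.array(m["dist_coeffs"],float))[0].reshape(-1,2)
def save(n,f,box=None,s=1):
    im=robot.read_camera(n)[:,:,::-1]
    if box: im=im[box[1]:box[3],box[0]:box[2]]
    cv2.imwrite(f,cv2.resize(im,None,fx=s,fy=s,interpolation=cv2.INTER_CUBIC))
E
python3 - <<'E'
from h import *
save("top","pics/top0.png",s=1.4);save("scene","pics/scene0.png",s=1.4)
for n in("top","scene"):print(cam(n))
print(robot.observe())
E
```

```text
{'camera_matrix': array([[409.71635695,   0.        , 284.33314232],
       [  0.        , 409.71635695, 209.74558588],
       [  0.        ,   0.        ,   1.        ]]), 'dist_coeffs': array([-0.07024785,  0.        ,  0.        ,  0.        ,  0.        ]), 'position': array([0.38500205, 0.2033479 , 1.07003936]), 'attitude': array([-3.02379414, -0.01695965, -1.58859811])}
{'camera_matrix': array([[399.19465685,   0.        , 278.46554342],
       [  0.        , 399.19465685, 206.63881441],
       [  0.        ,   0.        ,   1.        ]]), 'dist_coeffs': array([0.01115616, 0.        , 0.        , 0.        , 0.        ]), 'position': array([0.79290883, 0.60472186, 0.80957214]), 'attitude': array([-2.53888886, -0.00403407,  2.4902272 ])}
{'time': 0.1, 'qpos': array([ 1.11899557e+00,  3.42679361e-01,  1.52492885e+00,  7.11734102e-06,
        1.27542637e+00, -1.46044692e-01]), 'qvel': array([ 5.64358073e-04, -2.29660177e-03, -3.23678510e-03, -1.17629071e-03,
        1.34248695e-03,  4.75723271e-05]), 'joint_efforts': array([ 1.24821512e-03, -4.32009244e+01, -2.44694209e+01,  7.17629911e-02,
        5.26306266e-02, -5.10241057e-05]), 'tool_pos': array([0.15787124, 0.50032014, 0.23409824]), 'tool_rot': array([-3.14016707e+00, -2.16570453e-04,  2.83583436e+00]), 'contact_force': array([-0.62281054,  0.57204863,  0.48146906]), 'torque': array([-0.04877175, -0.01976982,  0.03040007]), 'grip_force': 0.0, 'opening': 0.0920365833506038}
```

View pics/top0.png

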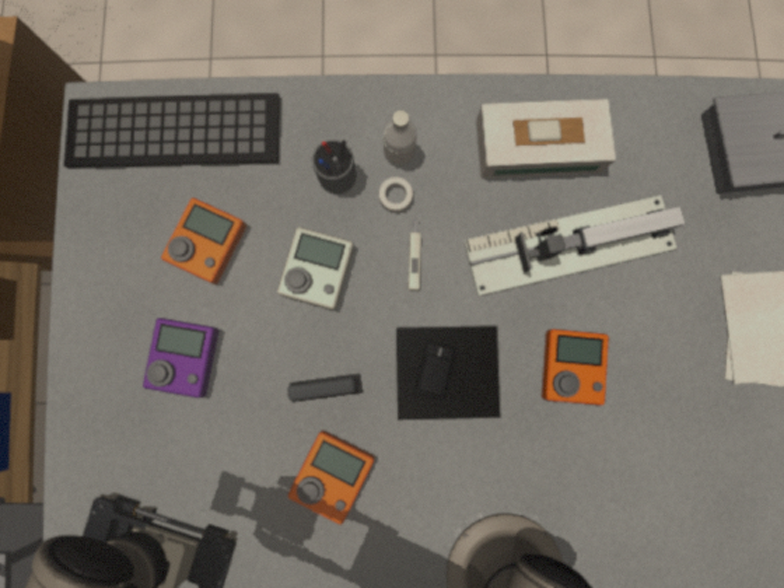

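View pics/scene0.png

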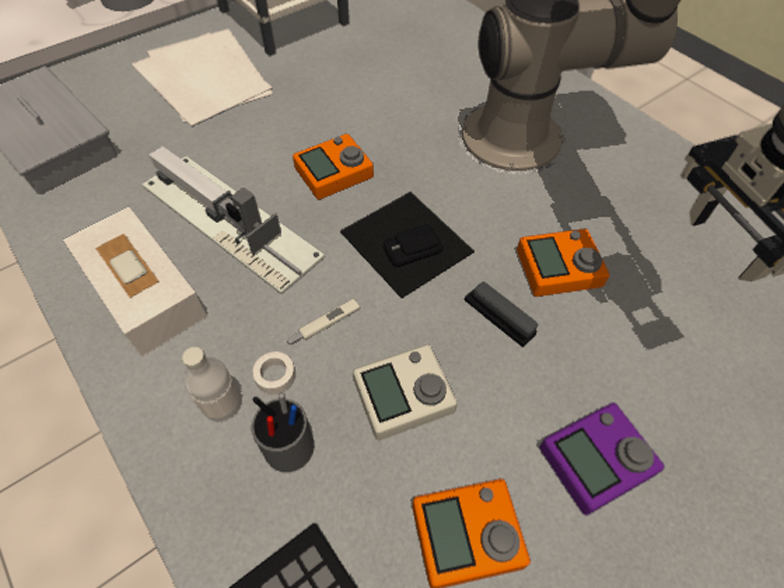

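The top view shows five consoles: orange (203,241), (332,477) and (576,367), purple (180,357), and white (317,268). The listed console is white, so the one at (317,268) fits, with its round button at about (298,280) and the knob at (329,289). The gauge is at (575,245). Its boom extends to image left (world +y), and the scale is on the upper side, which is its -y.

Run:
```python
from h import *
im=robot.read_camera("top")[:,:,::-1]
a=cv2.resize(im[135:215,325:495],None,fx=4.6,fy=4.6,interpolation=cv2.INTER_CUBIC)
b=cv2.resize(im[160:225,195:260],None,fx=3.4,fy=3.4,interpolation=cv2.INTER_CUBIC)
s=robot.read_camera("scene")[:,:,::-1]
c=cv2.resize(s[100:215,100:240],None,fx=1.9,fy=1.9,interpolation=cv2.INTER_CUBIC)
o=np.zeros((600,782,3),np.uint8);o[:a.shape[0],:a.shape[1]]=a;o[370:370+b.shape[0],:b.shape[1]]=b;o[370:370+c.shape[0],300:300+c.shape[1]]=c
cv2.imwrite("pics/crop1.png",o)
px=lambda L:np.array(L)/1.4
print("btn",back("top",px([[298,280]]),.062),"knob",back("top",px([[329,289]]),.048))
print("console top corners",back("top",px([[297,229],[354,242],[336,308],[279,293]]),.04))
print("base corners",back("top",px([[467,239],[660,197],[677,247],[481,293]]),.012))
print("btn scene",back("scene",px([[430,386]]),.062))
```

```text
btn [[0.5311593  0.36116559 0.062     ]] knob [[0.51599351 0.3076447  0.048     ]]
console top corners [[0.62882582 0.36685712 0.04      ]
 [0.60288041 0.26254674 0.04      ]
 [0.48231897 0.29598361 0.04      ]
 [0.5111629  0.39894918 0.04      ]]
base corners [[ 0.61160055  0.05132049  0.012     ]
 [ 0.69111764 -0.32970861  0.012     ]
 [ 0.59187178 -0.35576064  0.012     ]
 [ 0.50866142  0.02845569  0.012     ]]
btn scene [[0.53547081 0.3680945  0.062     ]]
```

View pics/crop1.png

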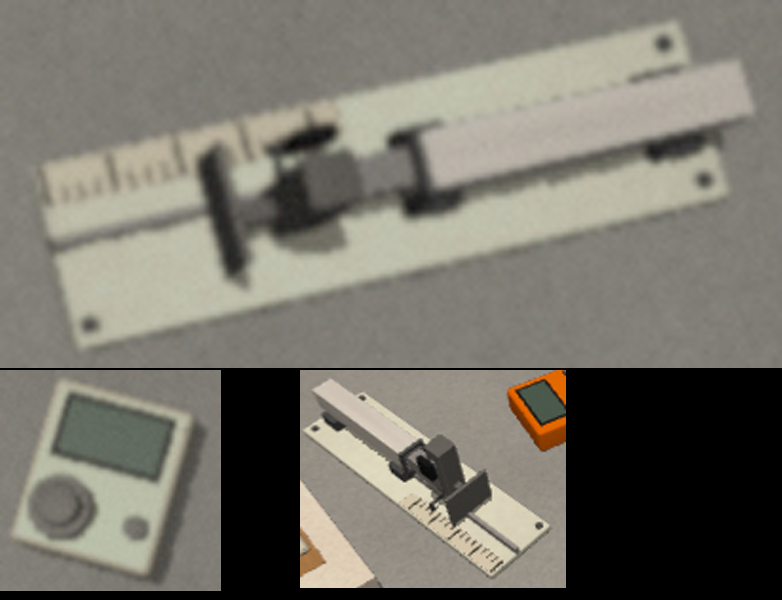

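The enlarged crop confirms the white console: its round button is at crop (62,505) and the small knob at (136,527). Button and knob are 56 mm apart, against 58 mm listed. The gauge's grip block top is at crop (335,178), the lock button at (305,138), and the long marks at x = 310, 243, 178, 110 and 45 (0 to 160). I'll go above the start button with the gripper shut.

```bash
python3 -m jog '[[[-1,-0.04,-0.002,0.01,0],[-1,-0.08,-0.004,0.02,0],[-1,-0.12,-0.006,0.03,0],[-1,-0.16,-0.008,0.04,0],[-1,-0.2,-0.01,0.05,0]]]' && python3 -m jog '[[[-1,-0.04,-0.002,0.01,0],[-1,-0.08,-0.004,0.02,0],[-1,-0.12,-0.006,0.03,0],[-1,-0.16,-0.008,0.04,0],[-1,-0.198,-0.009,0.05,0]]]' && python3 -m jog '[[[-1,0,0,0,0],[-1,0,0,0,0],[-1,0,0,0,0],[-1,0,0,0,0]]]'
python3 - <<'E'
from h import *
o=robot.observe();print(o["tool_pos"],o["tool_rot"],o["contact_force"])
im=robot.read_camera("top")[:,:,::-1];s=robot.read_camera("scene")[:,:,::-1]
a=cv2.resize(im[140:240,180:290],None,fx=3.6,fy=3.6,interpolation=cv2.INTER_CUBIC)
c=cv2.resize(s[225:325,240:350],None,fx=3.6,fy=3.6,interpolation=cv2.INTER_CUBIC)
cv2.imwrite("pics/above.png",np.hstack([a,c]))
L=np.array([325+335/4.6,135+178/4.6]);print("block",back("top",[L],.11))
for n,u in((0,(310,112)),(40,(243,134)),(80,(178,147)),(120,(110,163)),(160,(45,180))):
    print(n,back("top",[[325+u[0]/4.6,135+u[1]/4.6]],.012))
E
```

```text
time: 0.62
tool_pos: [0.3472, 0.43, 0.1842]
tool_rot: [3.142, -0.0, 2.836]
contact_force: [0.1, 1.6, 0.5]
opening: 0.0628
grip_force: 0.0
time: 1.03
tool_pos: [0.5337, 0.3614, 0.1339]
tool_rot: [-3.141, -0.0, 2.835]
contact_force: [-0.1, 1.1, 0.2]
opening: 0.0297
grip_force: 0.0
time: 1.37
tool_pos: [0.5307, 0.3635, 0.1352]
tool_rot: [3.141, -0.0, 2.837]
contact_force: [-0.4, 0.0, 0.2]
opening: 0.0033
grip_force: 0.0
[0.53073863 0.36349268 0.1351589 ] [ 3.14133657e+00 -2.33458329e-04  2.83702340e+00] [-0.44047829  0.0047159   0.17112386]
block [[ 0.58150967 -0.09013526  0.11      ]]
0 [[ 0.6407043  -0.10750485  0.012     ]]
40 [[ 0.62805569 -0.06753539  0.012     ]]
80 [[ 0.62079615 -0.02928317  0.012     ]]
120 [[0.61185547 0.01054253 0.012     ]]
160 [[0.60237556 0.04842001 0.012     ]]
```

View pics/above.png

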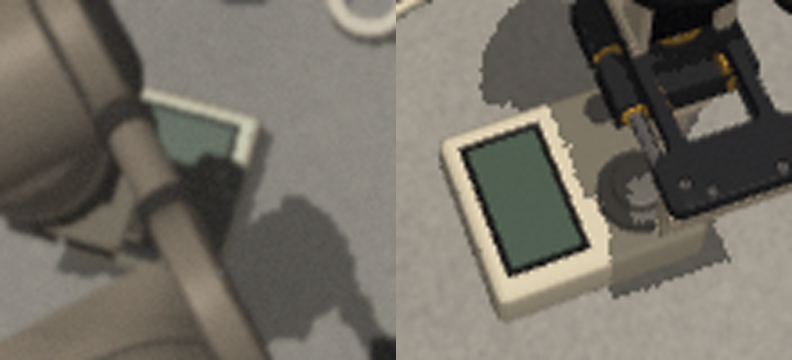

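The arm hides the button in the top half of the picture. In the scene half the gripper stands above the collar at about (640,190), which matches the estimate within a few mm. I'll press down.

```bash
python3 -m jog '[[[-1,0,0,0.03,0],[-1,0,0,0.05,0],[-1,0,0,0.058,0],[-1,0,0,0.062,0],[-1,0,0,0.062,0]]]' && python3 -m jog '[[[-1,0,0,0.003,0],[-1,0,0,0.006,0],[-1,0,0,0.008,0],[-1,0,0,0.009,0],[-1,0,0,0.009,0]]]' && python3 -m jog '[[[-1,0,0,0.001,0],[-1,0,0,0.001,0]]]'
```

```text
time: 1.88
tool_pos: [0.5314, 0.3632, 0.0728]
tool_rot: [-3.141, -0.0, 2.837]
contact_force: [0.4, 0.2, 0.2]
opening: 0.0004
grip_force: 0.0
time: 2.3
tool_pos: [0.5327, 0.3634, 0.0648]
tool_rot: [3.139, 0.002, 2.836]
contact_force: [1.2, 2.1, 4.9]
opening: 0.0003
grip_force: 2.3
time: 2.47
tool_pos: [0.5327, 0.3635, 0.0643]
tool_rot: [3.139, 0.002, 2.836]
contact_force: [0.4, 2.2, 7.7]
opening: 0.0003
grip_force: 3.8
```

```bash
python3 -m jog '[[[-1,0,0,0.001,0],[-1,0,0,0.002,0],[-1,0,0,0.002,0]]]' && python3 -m jog '[[[-1,0,0,-0.01,0],[-1,0,0,-0.03,0],[-1,0,0,-0.06,0],[-1,0,0,-0.095,0],[-1,0,0,-0.125,0]]]'
python3 - <<'E'
from h import *
o=robot.observe();print(o["tool_pos"],o["tool_rot"])
E
```

```text
time: 2.72
tool_pos: [0.5327, 0.3635, 0.064]
tool_rot: [3.139, 0.003, 2.836]
contact_force: [-3.2, 0.1, 18.7]
opening: 0.0001
grip_force: 9.2
time: 3.13
tool_pos: [0.5314, 0.3621, 0.187]
tool_rot: [-3.14, -0.001, 2.836]
contact_force: [0.2, 0.0, -0.0]
opening: 0.0005
grip_force: 0.0
[0.53142574 0.36210929 0.18700587] [-3.14010397e+00 -8.35271074e-04  2.83562296e+00]
```

Run:
```python
from h import *
th=np.deg2rad(102);u=np.array([np.cos(th),np.sin(th)]);v=np.array([-u[1],u[0]]);O=np.array([.6008,-.1514])
W=lambda x,y,z:[*(O+u*x+v*y),z]
print("scene block",back("scene",[[100+140/1.9,100+75/1.9]],.11))
P=[W(x,y,.11) for x,y in((.049,-.02),(.079,-.02),(.079,.02),(.049,.02))]+[W(.064,-.026,.088),W(.064,0,.11)]+[W(x,y,.012) for x,y in((-.2,-.055),(.2,-.055),(.2,.055),(-.2,.055))]+[W(0,-.017,.062),W(0,.017,.062),W(-.2,0,.062)]
out=[]
for n,b,f in(("top",(370,145,450,205),9),("scene",(130,115,210,175),9)):
    im=robot.read_camera(n)[:,:,::-1][b[1]:b[3],b[0]:b[2]]
    f=6.6
    im=cv2.resize(im,None,fx=f,fy=f,interpolation=cv2.INTER_CUBIC)
    q=((proj(n,P)-[b[0],b[1]]+.5)*f).astype(int)
    for p in q: cv2.circle(im,tuple(int(i) for i in p),3,(0,0,255),1)
    out.append(im[:, :400] if 0 else im)
o=np.hstack([cv2.resize(i,(400,300)) for i in out]);cv2.imwrite("pics/fit.png",np.vstack([cv2.resize(out[0],(790,592))])[:0] if 0 else o)
```

```text
scene block [[ 0.58057224 -0.08383695  0.11      ]]
```

View pics/fit.png

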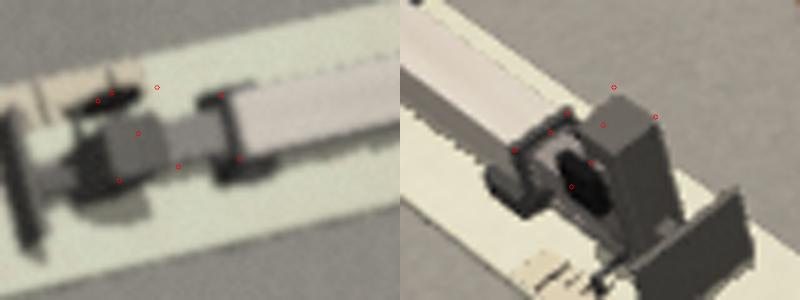

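The overlay shows the real block 4–5 mm further in +x than my guess in both views: its top face is at (136,143) left and (620,125) right. The fixed face fits y = +20 mm. The grip point is therefore at about gauge x = 0.068, world (0.587, -0.085). I'll move there.

```bash
python3 -m jog '[[[1,-0.017,-0.037,0,0],[1,-0.034,-0.074,0,0],[1,-0.051,-0.111,0,0],[1,-0.068,-0.148,0,0],[1,-0.085,-0.185,0,0]]]' 20 && python3 -m jog '[[[1,-0.017,-0.037,0,0.12],[1,-0.034,-0.074,0,0.24],[1,-0.051,-0.111,0,0.36],[1,-0.068,-0.148,0,0.48],[1,-0.085,-0.185,0,0.6]]]' && python3 -m jog '[[[1,0,0,0,0.12],[1,0,0,0,0.24],[1,0,0,0,0.36],[1,0,0,0,0.455],[1,0,0,0,0.455]]]'
cat >> h.py <<'E'
def rel(t,yaw):
    o=robot.observe();M=rot(o["tool_rot"]);print("pos",o["tool_pos"].round(4),o["tool_rot"].round(4),"shift",(M.T@(np.array(t)-o["tool_pos"])).round(4),"turn",round(o["tool_rot"][2]-yaw,4))
E
python3 -c "
from h import *
rel([.587,-.085,.077],np.deg2rad(102))"
```

```text
time: 3.65
tool_pos: [0.5562, 0.1586, 0.1845]
tool_rot: [-3.14, -0.002, 2.836]
contact_force: [-0.1, -0.5, 1.0]
opening: 0.0292
grip_force: 0.0
time: 4.07
tool_pos: [0.5815, -0.0434, 0.1845]
tool_rot: [-3.14, -0.002, 2.23]
contact_force: [0.9, -0.3, -0.3]
opening: 0.0625
grip_force: 0.0
time: 4.48
tool_pos: [0.5817, -0.0416, 0.1844]
tool_rot: [-3.139, -0.001, 1.777]
contact_force: [0.2, -0.2, -0.3]
opening: 0.0908
grip_force: 0.0
pos [ 0.5817 -0.0416  0.1844] [-3.1389e+00 -1.0000e-03  1.7770e+00] shift [-0.0437 -0.0034  0.1074] turn -0.0033
```

```bash
python3 -m jog '[[[1,-0.03,-0.002,0.01,0],[1,-0.044,-0.003,0.035,0],[1,-0.044,-0.003,0.05,0],[1,-0.044,-0.003,0.05,0],[1,-0.044,-0.003,0.05,0]]]'
python3 - <<'E'
from h import *
rel([.587,-.085,.077],np.deg2rad(102))
im=robot.read_camera("top")[:,:,::-1];s=robot.read_camera("scene")[:,:,::-1]
b=(110,75,230,195);c=(340,110,460,230)
cv2.imwrite("pics/near.png",np.hstack([cv2.resize(i[k[1]:k[3],k[0]:k[2]],(400,400),interpolation=cv2.INTER_CUBIC) for i,k in((s,b),(im,c))]))
E
```

```text
time: 4.9
tool_pos: [0.5879, -0.0847, 0.1346]
tool_rot: [-3.139, -0.002, 1.783]
contact_force: [0.7, -0.2, 0.5]
opening: 0.0918
grip_force: 0.0
pos [ 0.5879 -0.0847  0.1346] [-3.1387e+00 -1.6000e-03  1.7825e+00] shift [-0.0001 -0.0008  0.0576] turn 0.0023
```

View pics/near.png

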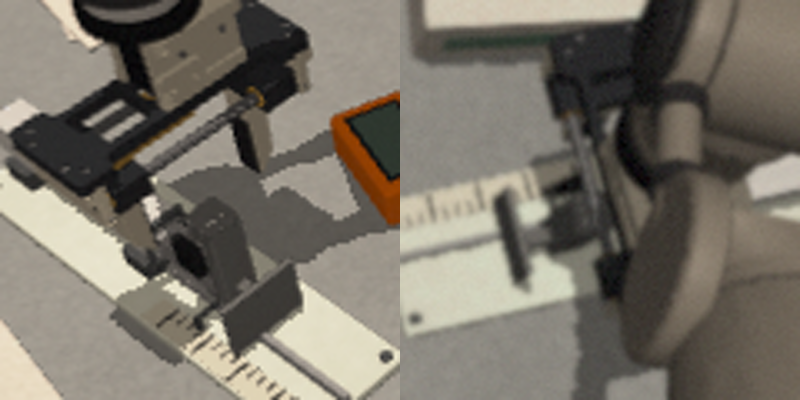

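The scene half shows the open fingers at about (125,220) and (258,165), straddling the block top at (215,210). In the top half the paddle at (515,240) is well clear. I'll descend, then close gently.

```bash
python3 -m jog '[[[1,0,-0.001,0.015,0],[1,0,-0.001,0.03,0],[1,0,-0.001,0.045,0],[1,0,-0.001,0.058,0],[1,0,-0.001,0.058,0]]]' 5 && python3 -m jog '[[[0,0,0,0,0],[0,0,0,0,0],[0,0,0,0,0],[-0.05,0,0,0,0],[-0.05,0,0,0,0]]]' && python3 -m jog '[[[-0.05,0,0,0,0],[-0.05,0,0,0,0],[-0.05,0,0,0,0]]]'
```

```text
time: 5.42
tool_pos: [0.587, -0.0843, 0.0765]
tool_rot: [-3.139, -0.001, 1.782]
contact_force: [-1.2, 0.6, 0.1]
opening: 0.0922
grip_force: 0.0
time: 5.83
tool_pos: [0.5882, -0.0852, 0.0785]
tool_rot: [3.14, 0.001, 1.781]
contact_force: [0.6, 0.9, -0.3]
opening: 0.0629
grip_force: 0.0
time: 6.08
tool_pos: [0.5891, -0.085, 0.0781]
tool_rot: [3.138, 0.001, 1.781]
contact_force: [6.3, 2.8, -3.2]
opening: 0.0455
grip_force: 3.3
```

```bash
python3 -m jog '[[[-1,0,-0.001,0,0],[-1,0,-0.002,0,0],[-1,0,-0.002,0,0],[-1,0,-0.002,0,0],[-1,0,-0.002,0,0]]]' 22 ; python3 -m jog '[[[-1,0,0,0,0],[-1,0,0,0,0]]]'
```

```text
time: 6.5
tool_pos: [0.588, -0.0853, 0.0781]
tool_rot: [3.137, 0.001, 1.781]
contact_force: [8.2, 2.4, -3.3]
opening: 0.04
grip_force: 22.0
time: 6.67
tool_pos: [0.588, -0.0853, 0.0781]
tool_rot: [3.137, 0.001, 1.781]
contact_force: [8.1, 2.6, -2.5]
opening: 0.0399
grip_force: 22.0
```

```bash
python3 -m jog '[[[-1,0.004,0.002,0,0],[-1,0.012,0.002,0,0],[-1,0.022,0.002,0,0],[-1,0.032,0.002,0,0],[-1,0.04,0.002,0,0]]]' 25 ; python3 -m jog '[[[-1,0.01,0,0,0],[-1,0.02,0,0,0],[-1,0.03,0,0,0],[-1,0.037,0,0,0],[-1,0.04,0,0,0]]]' ; python3 -m jog '[[[-1,0,0,0,0],[-1,0,0,0,0]]]'
python3 - <<'E'
from h import *
rel([.588,-.0853,.078],np.deg2rad(102))
im=robot.read_camera("top")[:,:,::-1];s=robot.read_camera("scene")[:,:,::-1]
b=(140,110,250,210);c=(320,130,430,230)
cv2.imwrite("pics/pull.png",np.hstack([cv2.resize(i[k[1]:k[3],k[0]:k[2]],(400,364),interpolation=cv2.INTER_CUBIC) for i,k in((s,b),(im,c))]))
E
```

```text
time: 7.08
tool_pos: [0.5791, -0.0447, 0.078]
tool_rot: [3.141, -0.0, 1.781]
contact_force: [-0.3, -1.0, 4.3]
opening: 0.0396
grip_force: 25.0
time: 7.5
tool_pos: [0.5705, -0.0052, 0.078]
tool_rot: [-3.141, -0.0, 1.782]
contact_force: [-2.2, -1.2, 5.4]
opening: 0.0394
grip_force: 25.0
time: 7.67
tool_pos: [0.5706, -0.0052, 0.078]
tool_rot: [-3.141, -0.001, 1.781]
contact_force: [-1.7, 0.4, 7.2]
opening: 0.04
grip_force: 25.0
pos [ 0.5706 -0.0052  0.078 ] [-3.1411e+00 -1.2000e-03  1.7814e+00] shift [-0.0819  0.0003 -0.0001] turn 0.0012
```

View pics/pull.png

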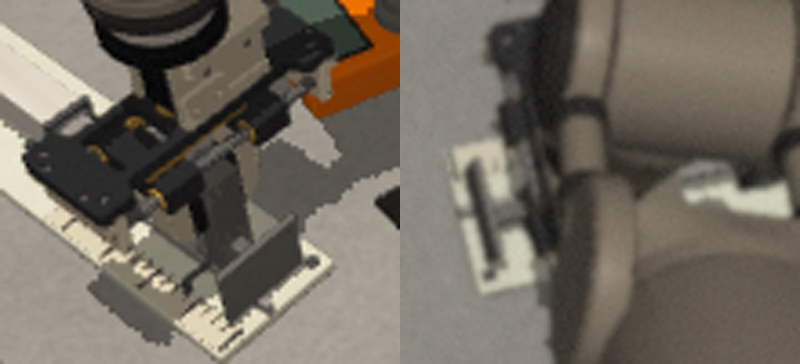

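Both halves show the boom drawn out. The pointer is the dark bit near (192,290) in the scene half, but I need to count marks there, so I'll enlarge it with the predicted marks drawn in.

```bash
cat > look.py <<'E'
import sys
from h import *
th=np.deg2rad(102);u=np.array([np.cos(th),np.sin(th)]);v=np.array([-u[1],u[0]]);O=np.array([.6008,-.1514])
W=lambda x,y,z:[*(O+u*x+v*y),z]
b=(150,160,240,220);f=8.8
s=robot.read_camera("scene")[:,:,::-1][b[1]:b[3],b[0]:b[2]]
im=cv2.resize(s,None,fx=f,fy=f,interpolation=cv2.INTER_CUBIC)
for r in(0,40,80,120,160):
    q=((proj("scene",[W(.0355+r/1000,-.055,.012),W(.0355+r/1000,-.065,.012)])-[b[0],b[1]]+.5)*f).astype(int)
    cv2.line(im,tuple(map(int,q[0])),tuple(map(int,q[1])),(0,0,255),1);cv2.putText(im,str(r),tuple(map(int,q[1])),0,.5,(0,0,255),1)
cv2.imwrite(sys.argv[1],im)
E
python3 look.py pics/scale1.png
```

```text
(no output)
```

View pics/scale1.png

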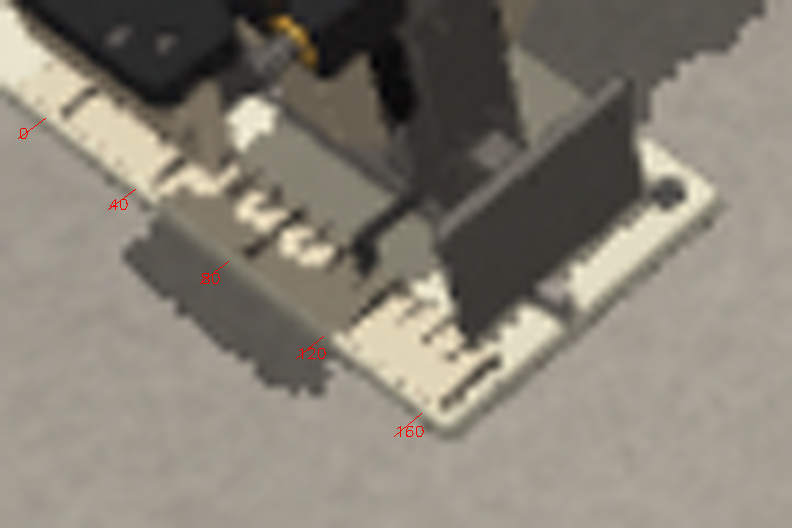

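The marks are at 0 (80,100), 40 (172,178), 80 (258,245), 120 (370,308) and 160 (470,383). The pointer tip is at about (365,262), roughly 105–107 mm. I'll convert that to numbers with darkness profiles along gauge x.

```bash
cat > prof.py <<'E'
from h import *
th=np.deg2rad(102);u=np.array([np.cos(th),np.sin(th)]);v=np.array([-u[1],u[0]]);O=np.array([.6008,-.1514])
def g(px,z):
    p=back("scene",[[150+px[0]/8.8-.5,160+px[1]/8.8-.5]],z)[0,:2]-O
    return (np.array([p@u,p@v])*1000).round(1)
for k,a in dict(m0=(80,100),m40=(172,178),m80a=(248,255),m80b=(300,215),m120a=(342,328),m120b=(400,285),m160a=(445,405),m160b=(495,362),t1=(365,268),t2=(358,250)).items(): print(k,g(a,.012),g(a,.016))
im=np.mean([cv2.cvtColor(robot.read_camera("scene"),cv2.COLOR_RGB2GRAY).astype(np.float32) for _ in range(4)],0)
xs=np.arange(104,204,2.)
print("x",xs.astype(int))
for y in(-46,-42,-38,-34,-30,-26,-22):
    q=proj("scene",[[*(O+u*x/1000+v*y/1000),.012] for x in xs]).astype(np.float32)
    print(y,cv2.remap(im,q[:,:1],q[:,1:],cv2.INTER_LINEAR).ravel().astype(int))
E
python3 prof.py
```

```text
m0 [ 37.6 -44. ] [ 40.9 -45.5]
m40 [ 80.3 -45.5] [ 83.4 -47. ]
m80a [117.9 -49.7] [120.9 -51.2]
m80b [118.3 -30.5] [121.2 -32. ]
m120a [157.2 -49.6] [160. -51.]
m120b [158.4 -28.8] [161.1 -30.3]
m160a [198.3 -48.7] [200.8 -50.2]
m160b [198.1 -29.7] [200.6 -31.3]
t1 [146.4 -31.1] [149.2 -32.7]
t2 [140.2 -28.1] [143.  -29.7]
x [104 106 108 110 112 114 116 118 120 122 124 126 128 130 132 134 136 138
 140 142 144 146 148 150 152 154 156 158 160 162 164 166 168 170 172 174
 176 178 180 182 184 186 188 190 192 194 196 198 200 202]
-46 [122 123 124 122 122 120  97  76  91 117 123 123 125 121 122 121 121 121
 121 121 121 121 121 121 122 121 118 110 160 207 212 212 213 213 213 212
 212 212 212 212 212 212 212 212 212 210 166 127 142 177]
-42 [159 190 172 149 157 151 122 101 110 142 186 189 162 157 161 140 131 124
 121 121 122 122 121 121 121 121 108  80 154 203 211 212 212 212 213 212
 212 212 213 213 212 212 212 212 212 210 157 107 164 203]
-38 [198 204 190 205 206 195 141 118 179 207 208 185 162 188 209 210 171 120
 107 118 121 121 113 109 117 120  92  65 141 202 210 203 188 202 212 211
 20
[... 186 characters left out ...]
80 152 188 209 210
 193 166 194 208 210 196 165 201 206 189 125 109 171 179]
-30 [119 101  78 103 122 121  94  78  94 117 122 112  98 116 121 117  94  75
  67  62  50  45  70 103 120 117  93  83 106 170 202 166 149 182 207 208
 178 146 169 186 152 133  88 104 157 185 146 105 127 190]
-26 [127 122 127 126 126 127 121 124 128 128 127 118 119 127 126 117  83  51
  42  44  50  77 107 121 127 122 113 120 142 196 212 218 207 184 196 208
 162 108  72  60  59  60  78 109 158 194 197 206 216 208]
-22 [128 128 127 127 127 128 128 128 129 129 129 129 129 129 127 108  73  49
  53  89 125 127 128 127 126 126 126 127 130 137 195 215 194 172 109  86
  72  60  56  56  57  59  79 117 158 207 219 219 217 208]
```

```bash
python3 -m jog '[[[-1,0.002,0,0,0],[-1,0.004,0,0,0],[-1,0.005,0,0,0],[-1,0.005,0,0,0],[-1,0.005,0,0,0]]]' ; sed -i 's/^for k,a/if 0:\n  for k,a/; s/(-46,.*-22)/(-40,-38,-36,-35,-34,-33,-32,-31,-30,-28,-26,-24)/; s/arange(104,204,2.)/arange(134,170,1.)/' prof.py; python3 prof.py; python3 -c "
from h import *
rel([.588,-.0853,.078],np.deg2rad(102))"; sed -i 's/^b=.*/b=(180,175,220,205);f=18/' look.py; python3 look.py pics/scale2.png
```

```text
time: 8.43
tool_pos: [0.5696, -0.001, 0.0779]
tool_rot: [-3.141, -0.001, 1.781]
contact_force: [-1.4, -0.6, 6.7]
opening: 0.0399
grip_force: 25.0
x [134 135 136 137 138 139 140 141 142 143 144 145 146 147 148 149 150 151
 152 153 154 155 156 157 158 159 160 161 162 163 164 165 166 167 168 169]
-40 [210 212 211 201 187 178 180 193 185 161 140 127 121 121 121 120 119 120
 119 117 107  92  75  71  84 114 159 180 195 206 211 212 212 211 209 209]
-38 [210 209 203 189 178 170 176 177 166 145 131 125 121 117 110 106 105 110
 116 120 111  94  75  54  53  90 128 166 199 208 210 211 203 192 188 192]
-36 [200 185 161 142 146 157 176 196 166 142 126 114 101  94  87  91 100 111
 117 114 108 101  83  71  70  79 113 159 192 209 210 209 201 189 186 194]
-35 [194 178 155 134 132 142 157 158 149 129 117 108  95  78  79  85  95 107
 115 112 107  97  79  64  63  90 127 177 204 206 208 208 195 179 175 183]
-34 [197 179 148 126 116 123 131 132 125 121 117 108  95  79  70  75  83  93
 103 114 108  96  80  58  62  91 130 167 196 204 206 197 179 155 152 171]
-33 [177 160 126 106 102 110 118 119 119 119 119 1
[... 418 characters left out ...]
1  94  88  97 108 115 112 102  88  71  59  49  42  38  45  55
  69  86  96  98  91  81  80  87  99 112 119 136 147 143 126  97 124 151]
-28 [124 124 123 118 116 119 112  95  81  71  63  54  44  37  40  43  45  60
  80  99 114 115 105  96  92  98 108 121 125 127 130 129 142 153 162 162]
-26 [126 126 126 125 118 105  90  75  62  50  44  41  43  44  47  60  77  92
 107 112 116 115 113 115 119 125 127 127 128 130 141 162 190 213 202 192]
-24 [128 127 126 121 113  99  83  67  54  48  47  48  50  66  84 100 111 114
 119 124 126 126 125 127 127 127 128 128 128 128 128 140 161 180 197 216]
pos [ 0.5696 -0.0009  0.0779] [-3.1411e+00 -7.0000e-04  1.7812e+00] shift [-0.0864  0.0004 -0.0001] turn 0.0009
```

View pics/scale2.png

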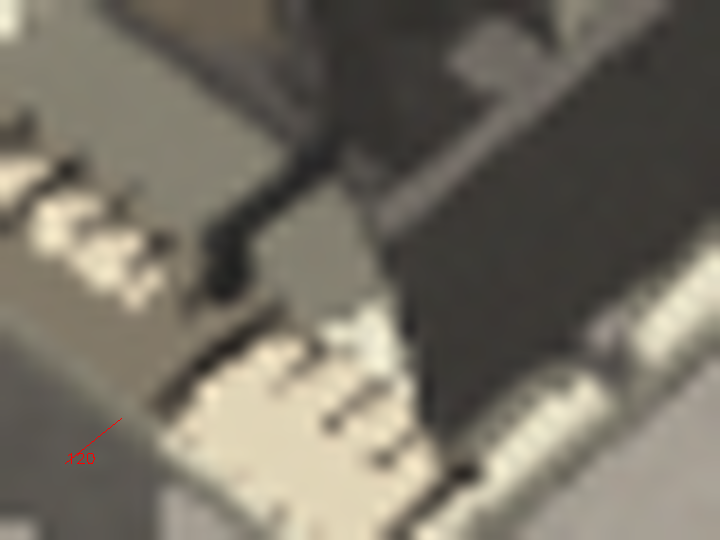

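The crop shows the pointer tip's bottom at about (222,298) and the 120 mark ending at (275,310). That puts the pointer about 5–5.5 mm short.

```bash
python3 -m jog '[[[-1,0.002,0,0,0],[-1,0.004,0,0,0],[-1,0.0055,0,0,0],[-1,0.0055,0,0,0],[-1,0.0055,0,0,0]]]' ;python3 -m jog '[[[-1,0,0,0,0],[-1,0,0,0,0]]]'; python3 prof.py | sed -n '1,3p;6,14p'; python3 -c "
from h import *
rel([.588,-.0853,.078],np.deg2rad(102))"; python3 look.py pics/scale3.png
```

```text
time: 9.1
tool_pos: [0.5684, 0.0044, 0.0779]
tool_rot: [-3.141, -0.001, 1.781]
contact_force: [-1.8, -0.1, 6.3]
opening: 0.0399
grip_force: 25.0
time: 9.27
tool_pos: [0.5684, 0.0045, 0.078]
tool_rot: [-3.141, -0.001, 1.781]
contact_force: [-1.9, 0.3, 5.1]
opening: 0.0393
grip_force: 25.0
x [134 135 136 137 138 139 140 141 142 143 144 145 146 147 148 149 150 151
 152 153 154 155 156 157 158 159 160 161 162 163 164 165 166 167 168 169]
-40 [211 212 211 202 187 179 182 198 209 210 210 209 192 164 141 126 121 120
 117 120 110  94  75  55  47  65  83 100 114 126 141 167 176 182 180 187]
-36 [200 185 161 142 147 159 179 205 206 207 208 200 176 147 121 109 108 113
 117 115 110 102  84  67  60  63  79  99 112 120 121 125 135 146 165 189]
-35 [195 178 155 134 133 144 163 183 202 206 201 186 165 135 115 105 104 110
 117 114 109  96  76  58  52  67  85 106 118 120 121 121 122 135 153 177]
-34 [198 179 148 126 116 124 141 161 180 198 198 184 161 127 102  90  93 106
 114 118 104  85  67  45  53  70  89 105 117 120 121 120 119 117 135 152]
-33 [177 160 126 106 102 111 122 139 158 176 192 188 146 114  86  78  93 105
 114 105  96  78  59  55  58  68  88 103 114 121 121 119 118 115 112 127]
pos [0.5684 0.0044 0.0779] [-3.1411e+00 -7.0000e-04  1.7811e+00] shift [-0.0918  0.0004 -0.0001] turn 0.0009
```

View pics/scale3.png

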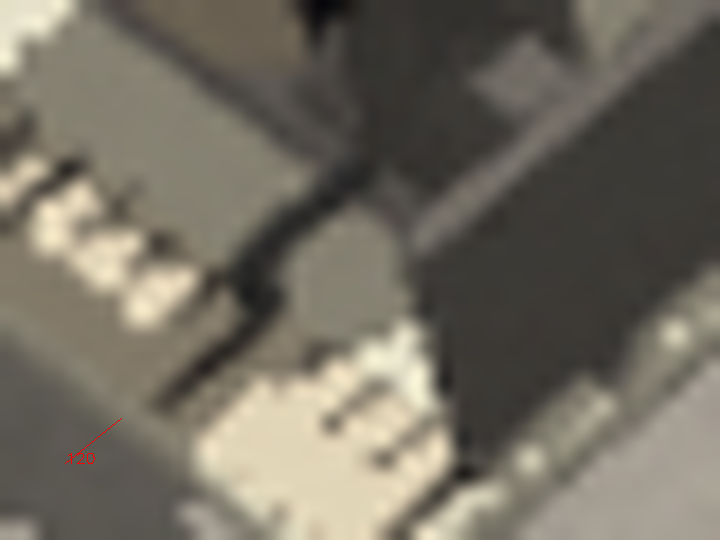

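The pointer tip now sits on the inner end of the 120 mark at about (262,308). The next long mark, at (440,500), is 160. The grip reads 25 N with a 40 mm opening, so the lock button is fully in. I'll hand it in.

```bash
python3 -c "
from cell import robot
o=robot.observe();print(o['qvel'].round(3),o['grip_force'],o['opening']);print(robot.hand_in())"
```

```text
[-0.002 -0.    -0.     0.     0.    -0.001] 24.997156262397766 0.03972635561927754
the job is handed in; nothing more can be done
None
```

I handed the job in: the start button was pressed to its stop and released, and the arm is holding the boom at the 120 mm mark (about ±1–2 mm by the camera) with the lock button squeezed in at 25 N.

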